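Pop a lamp battery out of its charger and trap it

TASK

Press down the yellow eject key of the charger that holds the green battery, and with the other finger stop the popped-out battery on its runway when it has come out some 2 to 5 cm, before it slides away. Do not lift the battery, and leave the orange battery, its key and everything else on the counter alone. Finish while holding: the finger still stands against the green battery and keeps it gently trapped, flat on the runway.

Things in the scene. Friction and masses are not known exactly. Their poses are not given: they have to be found in the camera images.
- charger_green: low white charger with the green battery, fixed to the table. Origin on the table under the middle of the latched battery; +x from the runway's open end to the spring housing, +y from battery to key side, z up; all mm below are in this frame. Base x -100..80, y -25..80, top (deck) at z 30. A spring plate behind the battery pushes it to -x: 4.5 N latched, 3.4 N at 25 mm out, stroke 60
- battery_green: green battery block with black band, 60 (x) x 40 (y) x 30 high, about 200 g, slick, loose; origin mid underside, axes as the charger's. Latched: origin at x 0, y 0, z 30 of its charger, front face at x -30, top at z 60. A lug 14 x 8 x 16 high at its rear +y side bears on the latch tooth. This is the one to eject and trap.
- key_green_top (a point): middle of the top face of the green charger's yellow key (56 x 40: x -94..-38, y 34..74 of the charger, middle x -66, y 54); z 46 at rest, z 36 fully pressed
- key_green (a joint): travel of the green charger's key straight down: 0 at rest, 0.010 m fully down; spring 2 N at first, 4 N at the end, plus under 1.5 N of latch friction; springs back when let go
- runway_green (a point): point on the green charger's deck in mid runway, x -66, y 0, z 30 of the charger: 36 ahead of the latched battery's front, 54 from the key's middle; both open from above, so one finger can stand here and the other on the key. Runway free from y -20.8 (guide 12 high) to y 29.3 (guide 5 high); it ends at x -100 in a 30 mm drop
- latch_green (a point): foot of the green charger's latch tooth (x 13, y 24, z 30), 7 mm high, one piece with the key. Once the key has sunk about 7 mm the battery is free and shoots out to -x in under half a second; unstopped it slides away along the runway
- housing_green (a point): top of the green charger's spring housing (x 42..80, y -25..80, up to z 68). Beside the bay a hump x -18..34, y 35.5..71.5 rises to z 56
- charger_orange: a second charger of the same make and sizes, with the orange battery, still charging; same axes. Which of the two stands on the left varies
- battery_orange: orange battery block with black band, 60 (x) x 40 (y) x 30 high, about 200 g, slick, loose; origin mid underside, axes as the charger's. Latched: origin at x 0, y 0, z 30 of its charger, front face at x -30, top at z 60. A lug 14 x 8 x 16 high at its rear +y side bears on the latch tooth. Leave it latched.
- key_orange_top (a point): middle of the top face of the orange charger's yellow key (56 x 40: x -94..-38, y 34..74 of the charger, middle x -66, y 54); z 46 at rest, z 36 fully pressed
- key_orange (a joint): travel of the orange charger's key straight down: 0 at rest, 0.010 m fully down; spring 2 N at first, 4 N at the end, plus under 1.5 N of latch friction; springs back when let go
- screwdriver: loose screwdriver lying beyond the chargers, about 200 long; origin under its middle
- bulb: white bulb standing on its steel cap, 60 across, 100 high; origin at its foot
- carton_small: plain carton 70 x 70 x 110 high; origin under its middle
- touch_light: round blue touch light 72 across, 30 high, near the robot between the chargers; origin under its middle
- fuse_jar: small jar 44 across, 60 high, between the chargers; origin under its middle
- pen_cup: open grey cup 72 across, 90 high, on the left; origin under its middle
- carton_flat: flat blue box 130 x 90 x 40 high, on the right; origin under its middle
There are look-alikes about, which are no part of the job. What is shaped like the charger_green but red is not meant.

How it is judged:
By the outcome, as a careful person would: the job done as asked, in the order asked, and still so for the second after the job is handed in, while the arm keeps its last pose, push and grip.
It also fails if it takes over 35 s, if anything falls off the work surface, if the arm or the gripper's body presses on something with over 40 N, if the wrist force passes 120 N, or if a joint passes its speed limit or range.

ROBOT

A 7-joint arm with a two-finger parallel gripper is mounted at the origin on the work surface. World frame = base frame: x ahead of the robot, y to its left, z up, the work surface at z = 0. Lengths are in m, angles in degrees, forces in N, time in s.
With the tool pointing down it reaches from about 0.425 to 1.025 m from the base axis. Payload 9.4 kg.
Tool frame: the origin (TCP) lies on the mounting face of the last link; the fingertips stand 173 mm ahead of it and the grasp point (between the pads) lies 155 mm ahead of it; z points along the fingers, x is the direction in which the jaws open and shut, and the axes are right-handed (so a half turn about z gives the same grasp; the last joint's range is limited). The gripper opens to 85 mm and grips with 20 to 120 N. Pads are 22 mm wide; open, the fingers measure 114 mm over their backs; the gripper's body (76 mm by 85 mm) begins 54 mm behind the grasp point. The pads swing forward as they close: fully open they stand 13 mm farther back than shut.
Start: joints at [65.793, 34.337, -0.143, 91.639, 0.103, 54.024, -4.572], TCP at [0.246, -0.682, 0.405] pointing down, gripper open.
Joint ranges: [-147.43, 147.43], [-19.82, 112.94], [-74.19, 73.91], [6.32, 146.72], [-59.91, 239.91], [6.04, 106.73], [-150.56, 150.56]. Speed limits (degrees/s): [127.2, 127.2, 172.46, 172.46, 180, 180, 180].

INTERFACE

Orientations are given as a 3x3 rotation matrix whose columns are the frame's x, y, z axes.
In Python, from workcell import r gives the robot as it stands.
- The arm moves only by the tool move_arm, never from a script. Its argument "moves" is a list of rows, each a list of 6 numbers: the shift along the world's x, y, z in units of 30 mm (1.0 is 30 mm), then the turn, a rotation vector about the world's x, y, z in units of 5 degrees (1.0 is 5 degrees). A call has 1 to 20 rows; each row is the pose to reach, as a shift and turn from the pose measured when the call began; what a row does not reach only later rows make up. A row lasts 1/10 s, in which the tool goes at most 50 mm and 8.59 degrees, less where a joint would pass 70% of its speed; a pose out of reach is approached as far as the arm can. A call with a gripper value outside its range is refused whole. "jaw" is the gripper command: -1 is fully open, 1 is shut, values between are in proportion, set as the call begins (left out, the last holds). The fingers move at their own pace and stop on an object; the grip force is fixed at half the most. Time passes only in rows, so rows that repeat a pose let the fingers close. It gives the time, the measured TCP pose, the force and the opening at its end, in the units of the state.
- r.get_obs(): the state, without advancing time (a new reading comes with each control period).
- r.get_image(name): name is "scene" or "top"; returns a dict with "frame" (384x512x3 uint8, blue, green, red), "fx", "fy", "cx", "cy" (pixels), "pose" (4x4, takes a point from camera to world coordinates). Camera axes: x right, y up, looking along -z (the intrinsics and any distortion apply to the point x, -y, -z); pixel columns grow to the right and rows downward; lengths in m; the calibration is good to about 2 mm. A picture is of the moment at which its call begins. There is no depth.
- r.finish_job(): hands the job in, once; it reports no verdict.
The state is a dict: "time_s": time; "joint_positions": joint angles; "joint_vel": joint speeds; "joint_torque": joint torques, N m; "tcp_pos": TCP position; "tool_rot": TCP orientation; "contact_force": force on the tool from outside, world axes, zero at the start; "ft_torque": the same for the moment, N m; "grip_width": finger opening in m.
Only numpy, scipy, OpenCV 4.12 (cv2) and the standard library are available. Lean on these libraries where they do the work, as an engineer would, in place of code of your own. Each camera call takes 0.05 s, during which the arm holds its last target.

## Working session

There is one attempt and no reset: what is moved stays moved. The work goes in short steps, Python scripts to look and compute and a tool call to move; the robot and the scene stay as the last step left them, time stands still between calls to the robot, and variables do not carry over. Pictures are saved under pics/ and viewed, and the job is handed in when it is done.

Besides the shell and the picture viewer there is one more tool, called after "Request:" in YAML: its name, and indented under it one key for each argument. move_arm: Moves the arm, as the interface text tells. Its arguments: {"type":"object","properties":{"moves":{"type":"array"},"jaw":{"type":"number"}},"required":["moves"]}

```bash
mkdir -p pics
python3 - <<'E'
from workcell import r
import cv2,numpy as np
o=r.get_obs()
for k,v in o.items(): print(k,np.round(v,3).tolist())
for n in("scene","top"):
    d=r.get_image(n); cv2.imwrite(f"pics/{n}0.png",d["frame"]); print(n,d["fx"],d["fy"],d["cx"],d["cy"],np.round(d["pose"],3).tolist(),[k for k in d])
E
ls
```

```text
time_s 0.0
joint_positions [65.794, 34.386, -0.146, 91.683, 0.103, 54.023, -4.574]
joint_vel [0.0, 0.021, -0.011, 0.071, 0.051, -0.034, 0.018]
joint_torque [-0.0, -77.644, 1.564, -25.801, 0.012, 0.009, 0.0]
tcp_pos [0.246, -0.682, 0.404]
tool_rot [[0.339, -0.941, -0.001], [-0.941, -0.339, 0.001], [-0.002, 0.0, -1.0]]
contact_force [-0.508, -0.041, -0.124]
ft_torque [-0.016, 0.013, 0.014]
grip_width 0.085
scene 481.62161811769556 481.62161811769556 245.05051367853588 192.7683786671819 [[-0.333, -0.78, 0.53, 1.367], [0.943, -0.283, 0.176, 0.211], [0.013, 0.558, 0.83, 1.3], [0.0, 0.0, 0.0, 1.0]] ['frame', 'fx', 'fy', 'cx', 'cy', 'pose']
top 461.0183247165286 461.0183247165286 260.5808442661873 190.78724179922614 [[0.007, 0.98, -0.198, 0.352], [-1.0, 0.011, 0.019, -0.031], [0.021, 0.198, 0.98, 1.42], [0.0, 0.0, 0.0, 1.0]] ['frame', 'fx', 'fy', 'cx', 'cy', 'pose']
pics
```

View pics/scene0.png

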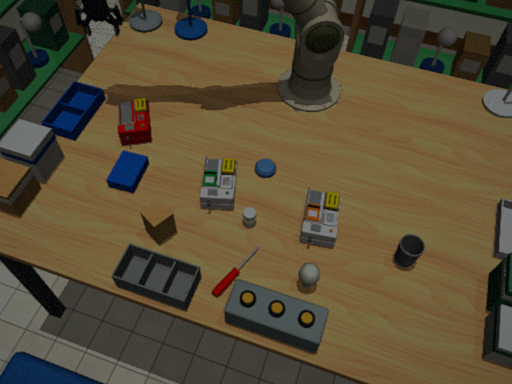

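View pics/top0.png

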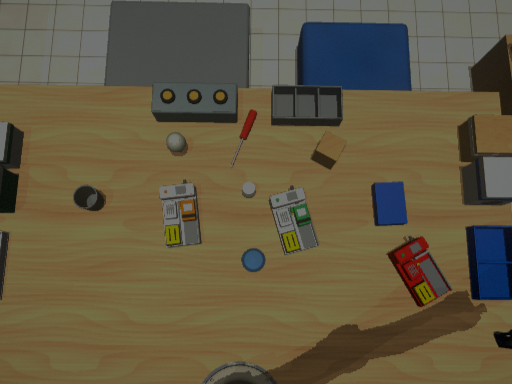

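Run:
```python
import cv2
a=cv2.imread("pics/top0.png")[175:265,250:340];b=cv2.imread("pics/scene0.png")[145:220,185:275]
cv2.imwrite("pics/zt.png",cv2.resize(a,None,fx=6.5,fy=6.5,interpolation=cv2.INTER_CUBIC));cv2.imwrite("pics/zs.png",cv2.resize(b,None,fx=7,fy=7,interpolation=cv2.INTER_CUBIC))
```

```text
(no output)
```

View pics/zt.png

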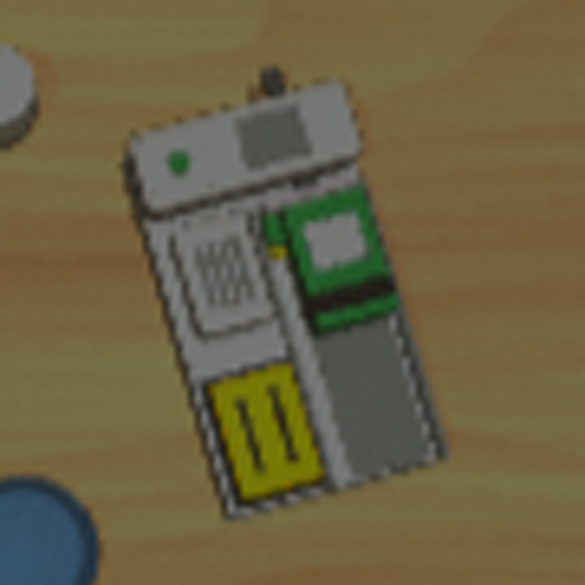

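View pics/zs.png

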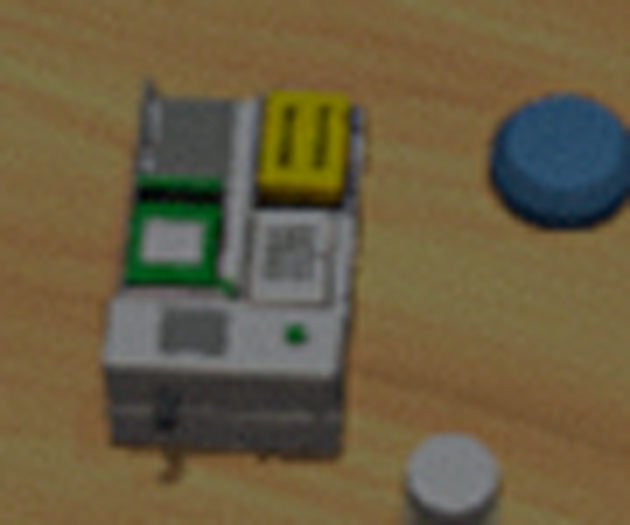

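```bash
cat > h.py <<'E'
import numpy as np,cv2
from workcell import r
def ray(d,uv,z):
    x=(uv[0]-d["cx"])/d["fx"]; y=(uv[1]-d["cy"])/d["fy"]
    P=np.array(d["pose"]); v=P[:3,:3]@np.array([x,-y,-1.]); o=P[:3,3]
    return o+v*(z-o[2])/v[2]
def mask(img,col,box):
    h=cv2.cvtColor(img,cv2.COLOR_BGR2HSV); lo,hi=dict(y=((22,150,60),(35,255,255)),g=((45,120,40),(80,255,255)))[col]
    m=cv2.inRange(h,lo,hi); n=np.zeros_like(m); a,b,c,e=box; n[b:e,a:c]=m[b:e,a:c]; return n
E
python3 - <<'E'
from h import *
B={"top":(265,180,325,262),"scene":(195,150,245,215)}
for n in("top","scene"):
    d=r.get_image(n);im=d["frame"]
    m=cv2.morphologyEx(mask(im,"y",B[n]),cv2.MORPH_CLOSE,np.ones((5,5)))
    c=max(cv2.findContours(m,0,2)[0],key=cv2.contourArea)
    P=np.array([ray(d,p[0],.046)[:2]*1000 for p in c],np.float32)
    print(n,"key",cv2.minAreaRect(P),"hull centroid",P.mean(0))
    m=cv2.morphologyEx(mask(im,"g",B[n]),cv2.MORPH_CLOSE,np.ones((7,7)))
    c=max(cv2.findContours(m,0,2)[0],key=cv2.contourArea)
    P=np.array([ray(d,p[0],.060)[:2]*1000 for p in c],np.float32)
    print(n,"bat",cv2.minAreaRect(P))
    if n=="top":
        for q in [(130,137),(345,82),(362,155),(150,215)]:
            print(np.round(ray(d,((q[0]+.5)/6.5-.5+250,(q[1]+.5)/6.5-.5+175),.068),4))
        for q in [(230,518),(447,455)]: # base bottom front corners / deck
            print("deck",np.round(ray(d,((q[0]+.5)/6.5-.5+250,(q[1]+.5)/6.5-.5+175),.030),4))
        for q in [(208,385),(290,362),(325,480),(243,502)]:
            print("key",np.round(ray(d,((q[0]+.5)/6.5-.5+250,(q[1]+.5)/6.5-.5+175),.046),4))
        for q in [(288,212),(366,185),(398,288),]:
            print("bat",np.round(ray(d,((q[0]+.5)/6.5-.5+250,(q[1]+.5)/6.5-.5+175),.060),4))
    else:
        for q in [(268,92),(350,92),(342,192),(260,187)]:
            print("key",np.round(ray(d,((q[0]+.5)/7-.5+185,(q[1]+.5)/7-.5+145),.046),4))
        for q in [(110,300),(345,302),(340,375),(106,363)]:
            print("hous",np.round(ray(d,((q[0]+.5)/7-.5+185,(q[1]+.5)/7-.5+145),.068),4))
E
```

```text
top key ((477.6521911621094, -148.67259216308594), (56.62251281738281, 39.672550201416016), 16.32470703125) hull centroid [ 477.8004 -148.8161]
top bat ((553.7607421875, -177.324462890625), (58.34415817260742, 48.526493072509766), 15.901004791259766)
[ 0.6105 -0.085   0.068 ]
[ 0.6374 -0.1843  0.068 ]
[ 0.6032 -0.1918  0.068 ]
[ 0.5742 -0.0942  0.068 ]
deck [ 0.4394 -0.1332  0.03  ]
deck [ 0.4692 -0.234   0.03  ]
key [ 0.499  -0.1221  0.046 ]
key [ 0.5099 -0.1599  0.046 ]
key [ 0.456  -0.1755  0.046 ]
key [ 0.4456 -0.138   0.046 ]
bat [ 0.5776 -0.1582  0.06  ]
bat [ 0.5906 -0.1944  0.06  ]
bat [ 0.5428 -0.2085  0.06  ]
scene key ((481.6141662597656, -144.1355743408203), (57.3084716796875, 39.24414825439453), 20.04145622253418) hull centroid [ 484.89725 -144.12465]
scene bat ((559.0612182617188, -175.06153869628906), (62.35579299926758, 44.68415451049805), 20.01265525817871)
key [ 0.4595 -0.1706  0.046 ]
key [ 0.4462 -0.1343  0.046 ]
key [ 0.5024 -0.1176  0.046 ]
key [ 0.5127 -0.1541  0.046 ]
hous [ 0.6085 -0.1879  0.068 ]
hous [ 0.5739 -0.0896  0.068 ]
hous [ 0.611  -0.0783  0.068 ]
hous [ 0.6401 -0.1767  0.068 ]
```

Request:
move_arm:
  moves:
    - [0.5,1.1,0,0,0,-0.1]
    - [1,2.2,0,0,0,-0.2]
    - [1.5,3.3,0,0,0,-0.3]
    - [2,4.4,0,0,0,-0.4]
    - [2.5,5.5,0,0,0,-0.5]
    - [3,6.6,0,0,0,-0.6]
    - [3.5,7.7,0,0,0,-0.7]
    - [4,8.8,0,0,0,-0.7]
    - [4.5,9.9,0,0,0,-0.7]
    - [5,11,0,0,0,-0.7]
    - [5.5,12.1,0,0,0,-0.7]
    - [6,13.2,0,0,0,-0.7]
    - [6.5,14.3,0,0,0,-0.7]
    - [7,15.4,0,0,0,-0.7]
    - [7.5,16.3,-0.5,0,0,-0.7]
    - [7.73,16.9,-1.2,0,0,-0.7]
    - [7.73,16.9,-2,0,0,-0.7]
    - [7.73,16.9,-3,0,0,-0.7]
    - [7.73,16.9,-3.7,0,0,-0.7]
    - [7.73,16.9,-3.7,0,0,-0.7]
  jaw: -0.06

```text
time_s: 2.2
tcp_pos: [0.4771, -0.1746, 0.2909]
tool_rot: [[0.281, -0.96, -0.005], [-0.96, -0.281, 0.002], [-0.003, 0.004, -1.0]]
contact_force: [-1.3, 0.2, 0.1]
grip_width: 0.0451
```

Run:
```python
from h import *
o=r.get_obs()
for k in("time_s","tcp_pos","tool_rot","contact_force","grip_width"): print(k,np.round(o[k],4).tolist())
a=r.get_image("top")["frame"];b=r.get_image("scene")["frame"]
a=cv2.resize(a[160:280,230:350],(590,590),interpolation=2);b=cv2.resize(b[110:230,170:290],(590,590),interpolation=2)
cv2.imwrite("pics/t1.png",a);cv2.imwrite("pics/s1.png",b)
```

```text
time_s 2.2
tcp_pos [0.4771, -0.1746, 0.2909]
tool_rot [[0.2813, -0.9596, -0.0047], [-0.9596, -0.2813, 0.0021], [-0.0033, 0.0039, -1.0]]
contact_force [-1.3467, 0.2135, 0.1055]
grip_width 0.0451
```

View pics/t1.png

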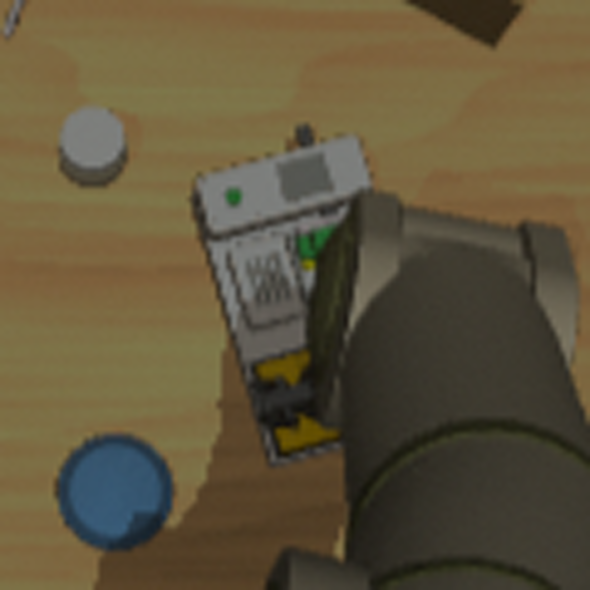

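View pics/s1.png

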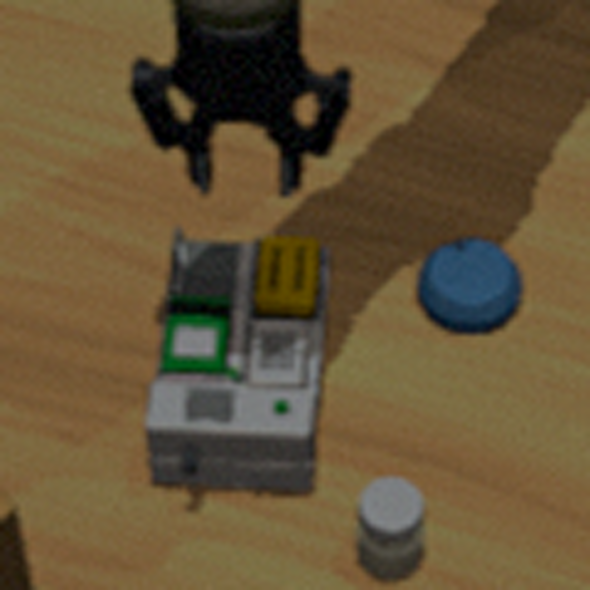

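Run:
```python
from h import *
d=r.get_image("scene"); c,s=np.cos(np.radians(16.4)),np.sin(np.radians(16.4)); O=np.array([.5576,-.1797])
for z in(.117,.124):
  for q in [(203,190),(288,192)]:
    p=ray(d,((q[0]+.5)/590*120-.5+170,(q[1]+.5)/590*120-.5+110),z)
    v=(p[:2]-O); print(z,np.round(p,4),"charger mm",np.round(1000*np.array([c*v[0]+s*v[1],-s*v[0]+c*v[1]]),1))
```

```text
0.117 [ 0.4884 -0.1979  0.117 ] charger mm [-71.5   2. ]
0.117 [ 0.4713 -0.1462  0.117 ] charger mm [-73.4  56.6]
0.124 [ 0.4936 -0.1955  0.124 ] charger mm [-65.9   2.9]
0.124 [ 0.4765 -0.144   0.124 ] charger mm [-67.7  57.1]
```

Request:
move_arm:
  moves:
    - [0,0,-0.5,0,0,0]
    - [0,0,-1,0,0,0]
    - [0,0,-1.5,0,0,0]
    - [0,0,-2,0,0,0]
    - [0,0,-2.1,0,0,0]
    - [0,0,-2.1,0,0,0]

```text
time_s: 2.95
tcp_pos: [0.4781, -0.1753, 0.2316]
tool_rot: [[0.281, -0.96, 0.001], [-0.96, -0.281, 0.001], [-0.0, -0.001, -1.0]]
contact_force: [0.5, 0.3, 0.3]
grip_width: 0.0448
```

Run:
```python
from h import *
o=r.get_obs()
for k in("tcp_pos","contact_force","ft_torque"): print(k,np.round(o[k],4).tolist())
a=r.get_image("top")["frame"];b=r.get_image("scene")["frame"]
a=cv2.resize(a[160:280,230:350],(390,390),interpolation=2);b=cv2.resize(b[130:220,190:280],(390,390),interpolation=2)
cv2.imwrite("pics/2.png",np.hstack([a,b]))
```

```text
tcp_pos [0.4781, -0.1753, 0.2316]
contact_force [0.5385, 0.2844, 0.3386]
ft_torque [0.0127, 0.0282, 0.0217]
```

View pics/2.png

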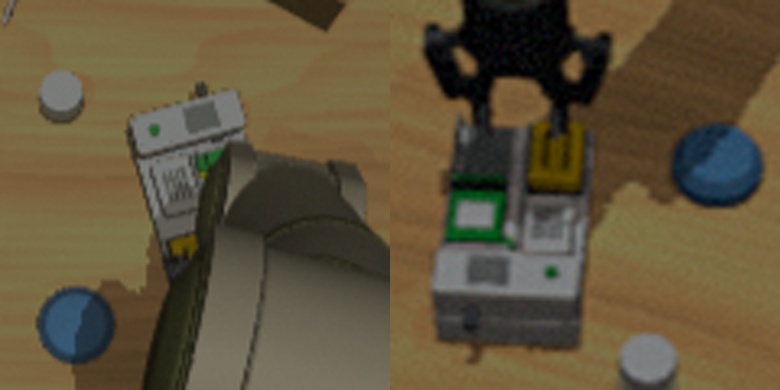

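Request:
move_arm:
  moves:
    - [0,0,-0.2,0,0,0]
    - [0,0,-0.4,0,0,0]
    - [0,0,-0.4,0,0,0]

```text
time_s: 3.35
tcp_pos: [0.4781, -0.1752, 0.2194]
tool_rot: [[0.281, -0.96, 0.001], [-0.96, -0.281, 0.0], [-0.0, -0.001, -1.0]]
contact_force: [-0.5, 0.6, 0.7]
grip_width: 0.0453
```

Request:
move_arm:
  moves:
    - [0,0,-0.1,0,0,0]
    - [0,0,-0.1,0,0,0]

```text
time_s: 3.55
tcp_pos: [0.4781, -0.1753, 0.2161]
tool_rot: [[0.281, -0.96, 0.001], [-0.96, -0.281, 0.0], [-0.0, -0.001, -1.0]]
contact_force: [-0.7, 0.8, 2.2]
grip_width: 0.0453
```

Request:
move_arm:
  moves:
    - [0,0,-0.1,0,0,0]
    - [0,0,-0.1,0,0,0]

```text
time_s: 3.75
tcp_pos: [0.4782, -0.1753, 0.2129]
tool_rot: [[0.281, -0.96, 0.001], [-0.96, -0.281, 0.0], [-0.0, -0.001, -1.0]]
contact_force: [-0.0, 1.1, 2.8]
grip_width: 0.0453
```

Request:
move_arm:
  moves:
    - [0,0,-0.1,0,0,0]
    - [0,0,-0.15,0,0,0]
    - [0,0,-0.15,0,0,0]
    - [0,0,-0.15,0,0,0]

```text
time_s: 4.15
tcp_pos: [0.4779, -0.1753, 0.2083]
tool_rot: [[0.28, -0.96, 0.0], [-0.96, -0.28, 0.001], [-0.0, -0.0, -1.0]]
contact_force: [-1.4, -1.0, 1.7]
grip_width: 0.0451
```

Run:
```python
from h import *
o=r.get_obs()
for k in("time_s","tcp_pos","contact_force","ft_torque"): print(k,np.round(o[k],4).tolist())
b=r.get_image("scene")["frame"]
cv2.imwrite("pics/3.png",cv2.resize(b[130:220,180:280],(660,594),interpolation=2))
```

```text
time_s 4.15
tcp_pos [0.4779, -0.1753, 0.2083]
contact_force [-1.4045, -1.0017, 1.7441]
ft_torque [0.0065, 0.3284, -0.1054]
```

View pics/3.png

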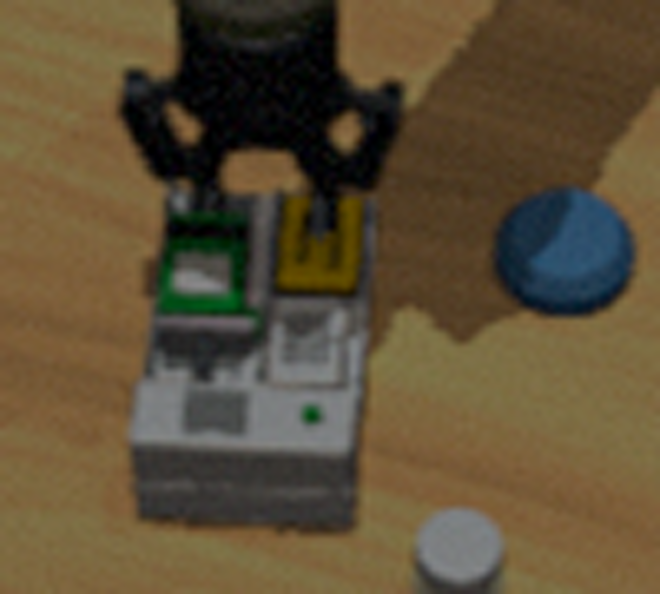

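Request:
move_arm:
  moves:
    - [0,0,0,0,0,0]
    - [0,0,0,0,0,0]
    - [0,0,0,0,0,0]
    - [0,0,0,0,0,0]
    - [0,0,0,0,0,0]

```text
time_s: 4.7
tcp_pos: [0.4779, -0.1753, 0.2084]
tool_rot: [[0.28, -0.96, 0.0], [-0.96, -0.28, 0.001], [-0.0, -0.0, -1.0]]
contact_force: [-1.1, 0.3, 3.2]
grip_width: 0.0451
```

Run:
```python
from h import *
c,s=np.cos(np.radians(16.4)),np.sin(np.radians(16.4)); O=np.array([.5576,-.1797])
a=cv2.imread("pics/scene0.png"); d=r.get_image("scene"); b=d["frame"]
print(np.round(r.get_obs()["contact_force"],2),np.round(r.get_obs()["tcp_pos"],4))
for im in(a,b):
    m=mask(im,"g",(195,150,222,215)); n=cv2.morphologyEx(m,cv2.MORPH_CLOSE,np.ones((7,7)))
    k=max(cv2.findContours(n,0,2)[0],key=cv2.contourArea)
    P=np.array([ray(d,p[0],.060)[:2]-O for p in k])*1000
    x=P@[c,s]; y=P@[-s,c]; print("x",x.min(),x.max(),"y",y.min(),y.max())
cv2.imwrite("pics/4.png",cv2.resize(b[130:220,180:280],(660,594),interpolation=2))
cv2.imwrite("pics/4f.png",b)
```

```text
[-1.46  0.1   2.72] [ 0.4779 -0.1753  0.2084]
x -28.713802478976767 32.419540179836105 y -17.74951709641748 28.299443976052597
x -61.264754186903886 -0.39759167907744986 y -18.167794281697248 28.47736108166686
```

View pics/4.png

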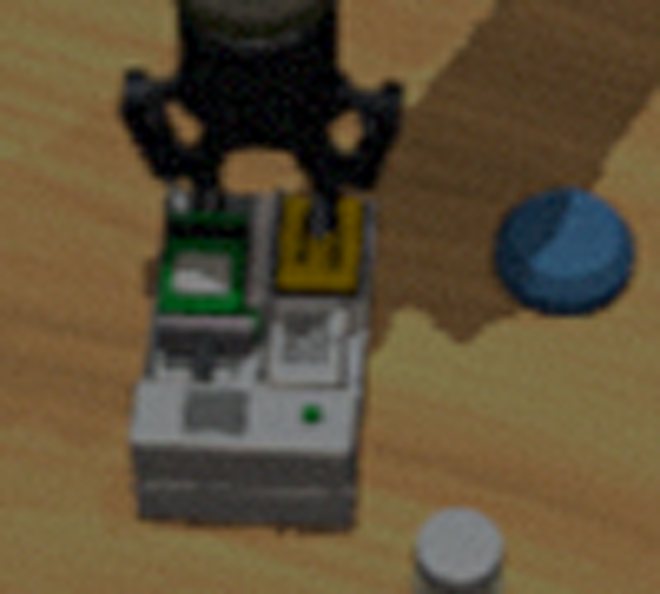

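View pics/4f.png

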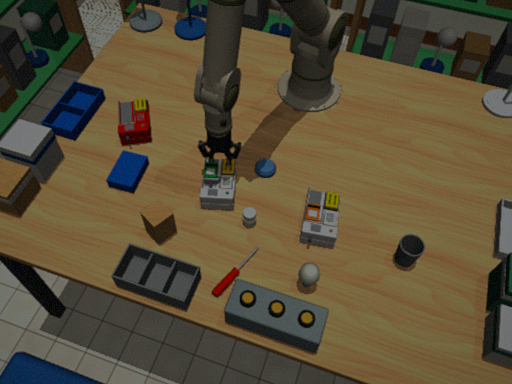

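```bash
python3 -c "
from workcell import r
print(r.finish_job())"
```

```text
the job is handed in; nothing more can be done
None
```

I pressed the green charger's key down with one finger. The other finger, already standing in the runway, stopped the battery about 33 mm out, inside the 20–50 mm you asked for. I handed the job in at about 5 s, still holding that pose with the key down.

- **Battery:** in the last pictures, 0.5 s apart, it had not moved. It lay level on the runway, with its front against the finger and the spring plate extended behind it.
- **Surroundings:** the orange charger and the other things on the counter looked unchanged in the last picture.
- **Forces:** the wrist read about 3 N up from the key. It read only about 1.5 N along the runway, where I expected about 3.2 N from the spring. Sensor offsets of around 1 N or friction could account for the gap, but I did not confirm which.
- **Camera mismatch:** the two cameras put the key's middle about 5 mm apart, so I used the average. The fingers still landed where intended.

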